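Click the pick tin into its bench holder and draw off the deep lid

ROBOT

A 6-joint arm with a two-finger parallel gripper is mounted at the origin on the work surface. World frame = base frame: x ahead of the robot, y to its left, z up, the work surface at z = 0. Lengths are in m, angles in rad, forces in N, time in s.
With the tool pointing down it reaches from about 0.35 to 0.975 m from the base axis. Payload 4.9 kg.
Tool frame: the origin (TCP) lies on the centre line of the jaws, within the pads' length; the fingertips stand manip.tcp_to_tips ahead of it and the grasp point (between the pads) lies 11 mm behind it (manip.tcp_to_tips is the distance from the TCP to the fingertips, in m); x points along the fingers, y is the direction in which the jaws open and shut, and the axes are right-handed (so a half turn about x gives the same grasp; the last joint's range is limited). The gripper opens to 85 mm and grips with 20 to 120 N. Pads are 22 mm wide; open, the fingers measure 114 mm over their backs; the gripper's body (76 mm by 85 mm) begins 54 mm behind the grasp point. The pads swing forward as they close: fully open they stand 13 mm farther back than shut.
Start: joints at [1.033, 0.053, 1.613, -0, 1.476, -0.119], TCP at [0.254, 0.571, 0.214] pointing down, gripper open.
Joint ranges: [-3.01, 3.01], [-1.01, 2.22], [0.06, 2.58], [-1.02, 4.17], [0.09, 2.62], [-3.14, 3.14]. Speed limits (rad/s): [2.57, 2.57, 3.14, 3.14, 3.14, 3.14].

INTERFACE

Orientations are given as a unit quaternion [w, x, y, z].
In Python, from plant import status, imaging, workorder, manip gives the robot as it stands.
- The arm moves only by the tool carry_out, never from a script. Its argument "moves" is one flat list of numbers, 5 for each row, row after row: the opening, from 0 (shut) to 1 (fully open), then the shift along the tool's x, y, z in cm, then the turn about the tool's x in rad. In form: [claw, tx, ty, tz, twist, claw, tx, ty, tz, twist, ...]. A call has 1 to 12 rows; each row is the pose to reach, as a shift and turn from the pose commanded when the call began, along the tool's axes at that moment; what a row does not reach only later rows make up. A row lasts 1/12 s, in which the tool goes at most 41.7 mm and 7.16 degrees, less where a joint would pass 70% of its speed; a pose out of reach is approached as far as the arm can. A call with a gripper value outside its range is refused whole. The fingers move at their own pace and stop on an object; the grip force is fixed at half the most. Time passes only in rows, so rows that repeat a pose let the fingers close. It gives the time, the measured TCP pose, the force and the opening at its end, in the units of the state.
- status.state(): the state, without advancing time (a new reading comes with each control period).
- imaging.grab_frame(name): name is "scene" or "top" or "wrist"; returns the picture (384x512x3 uint8, red, green, blue); there is no depth.
- imaging.camera_info(name): a dict with "K" (3x3 intrinsics, pixels), "dist" ([k1, k2, p1, p2, k3] as OpenCV has them; the pictures are not rectified), "R" (3x3) and "t" (3): a world point X has camera coordinates R X + t. Camera axes: x right, y down, z forward; pixel columns grow to the right and rows downward; lengths in m; the calibration is good to about 2 mm. A picture is of the moment at which its call begins: read the wrist's pose just before it. camera_info takes no time and is no camera call; for the wrist camera it gives the pose at the moment of the call.
- workorder.job_done(): hands the job in, once; it reports no verdict.
The state is a dict: "time": time; "joint_pos": joint angles; "joint_vel": joint speeds; "joint_efforts": joint torques, N m; "tool_pos": TCP position; "tool_rot": TCP orientation; "contact_force": force on the tool from outside, world axes, zero at the start; "ft_torque": the same for the moment, N m; "gripper_width": opening from 0.0 (shut) to 1.0 (fully open).
Only numpy, scipy, OpenCV 4.12 (cv2) and the standard library are available. Lean on these libraries where they do the work, as an engineer would, in place of code of your own. Each camera call takes 0.05 s, during which the arm holds its last target.

TASK

Open the mint-green tin of bamboo picks one-handed: with its lid still on, stand the tin in the white tin holder and push it straight down until both blue hooks click over its foot plate, then draw the tight lid straight up off the held base. Set the lid down gently, upright with its open side down, in the middle of the round cork mat and let go, leaving the open base clicked in the holder. Keep every other thing on the bench standing where it is.

Things in the scene. Friction and masses are not known exactly. Their poses are not given: they have to be found in the camera images.
- tin: Base of the mint-lidded tin: ivory, dark foot plate 66 x 66 x 5 mm, above it an open body 52 mm square up to 95 mm, full of picks; 0.2 kg. Origin: centre of underside; z up, x and y square to its sides; any yaw, quarter turns are equivalent. Sprung dimples grip the lid: the shut tin can be carried by its lid, which takes 5 to 8 N to draw over the first 52 mm, then 15 mm of loose travel.
- lid: Deep mint-green lid, 58 x 58 mm outside, 70 mm tall, walls 2 mm, 0.06 kg. Origin: centre of its open mouth (underside), z towards its closed top. Shut, this origin is 28 mm above the tin's and its top is 98 mm above the tin's underside. Gripped across its 58 mm sides. Pulled while the tin is not clicked in the holder, it only lifts the whole tin.
- lid_top (a point): Centre of the top face of the lid (70 mm above its mouth).
- holder: White tin holder screwed to the bench. Origin: centre of its underside; plate 96 mm (its x) x 112 mm (its y). Its pocket takes the 66 mm foot plate square, with 1.5 mm play each side; sloped lead-ins, 27 to 34 mm up, centre a tin up to 3 mm off. Blue snap hooks stand on its +y and -y sides, tips 44 mm above the bench, 92 mm apart over all.
- holder_floor (a point): Centre of the pocket floor, 20 mm above the bench: the tin's underside rests here when fully home (closed lid top then 118 mm above the bench). Same axes as the holder.
- hook_a (a joint): Snap hook on the holder's +y side: 0 rad upright (idle, or clicked over the foot plate), about 0.2 while the foot plate pushes it outward. The foot plate meets the hooks' ramps about 20 mm above the pocket floor; both together take about 8 to 18 N of push. Once home they hold the foot plate down against the lid's pull.
- hook_b (a joint): Snap hook on the holder's -y side, the same: 0 rad upright, grows outward.
- mat: Round cork mat fixed on the bench, 136 mm across, 5 mm thick. Origin at the centre of its underside.
- eggcup: White ceramic egg cup, 46 mm across, 60 mm tall, light, standing only about 8 mm from one side of the tin's lid (no room for a finger between). Origin at the centre of its underside.
- pick_pot: Bamboo toothpick holder, 40 mm across, 72 mm tall with its picks, beside the cork mat. Origin at the centre of its underside.
- mug: Blue mug, 76 mm across, 88 mm tall, handle on its own +y side reaching about 35 mm out, beside the holder. Origin at the centre of its underside.
- oil: Green glass oil bottle with black cap, 62 mm across, 245 mm tall. Origin at the centre of its underside.
- mill: Dark wooden pepper mill, 56 mm across, 208 mm tall. Origin at the centre of its underside.
- orange_tin: Another tin of the same shape with an ORANGE lid, 66 x 66 mm foot, 98 mm tall; it stays shut where it is. Origin at the centre of its underside.
- bento: Closed pink bento box, 96 mm (its x) x 172 mm (its y), 53 mm tall. Origin at the centre of its underside.
There are look-alikes about, which are no part of the job. Of the things that look like the mat, take the one that is farthest from the robot's base at the start.

How it is judged:
By the outcome, as a careful person would: the job done as asked, in the order asked, and still so for the second after the job is handed in, with the robot touching nothing.
It also fails if it takes over 61 s, if anything falls off the work surface, if the arm or the gripper's body presses on something with over 40 N, if the wrist force passes 120 N, or if a joint passes its speed limit or range.

## Working session

There is one attempt and no reset: what is moved stays moved. The work goes in short steps, Python scripts to look and compute and a tool call to move; the robot and the scene stay as the last step left them, time stands still between calls to the robot, and variables do not carry over. Pictures are saved under pics/ and viewed, and the job is handed in when it is done.

Besides the shell and the picture viewer there is one more tool, called by a JSON object that holds its "fn" and its "kwargs". carry_out: Moves the arm, as the interface text tells. Its arguments: {"type":"object","properties":{"moves":{"type":"array","items":{"type":"number"}}},"required":["moves"]}

```bash
ls; mkdir -p pics; python3 - <<'E'
from plant import status, imaging, workorder, manip
import cv2
s=status.state();print(s); print(manip.tcp_to_tips, [a for a in dir(manip) if a[0]!='_'])
for n in("scene","top","wrist"):
    im=imaging.grab_frame(n);cv2.imwrite(f"pics/{n}0.png",im[:,:,::-1]);c=imaging.camera_info(n);print(n,c)
E
```

```text
pics
{'time': 0.0, 'joint_pos': array([ 1.03295516e+00,  5.33874493e-02,  1.61428292e+00,  5.36523129e-06,
        1.47600490e+00, -1.18985972e-01]), 'joint_vel': array([-1.39944885e-05, -9.79043237e-04,  8.75893134e-04,  3.07656041e-04,
       -4.32353455e-04,  2.00850218e-04]), 'joint_efforts': array([-5.69177719e-04, -3.93696892e+01, -3.70165873e+01, -2.01652301e-04,
        7.22744400e-03,  6.05539459e-07]), 'tool_pos': array([0.25384877, 0.57040942, 0.21275071]), 'tool_rot': array([ 0.69141686,  0.14631127,  0.69189542, -0.14770398]), 'contact_force': array([-0.42124857,  0.42496528,  0.17471332]), 'ft_torque': array([ 0.0754831 , -0.05493792,  0.01755756]), 'gripper_width': 1.0000844182384834}
0.008 ['IKError', 'tcp_to_tips']
scene {'K': array([[386.90366937,   0.        , 259.42957638],
       [  0.        , 386.90366937, 191.39360492],
       [  0.        ,   0.        ,   1.        ]]), 'dist': array([-0.03955769,  0.        ,  0.        ,  0.        ,  0.        ]), 'R': array([[-0.75995989,  0.64995242,  0.0047763 ],
       [ 0.35432085,  0.42042952, -0.83528184],
       [
[... 290 characters left out ...]
.        ,  0.        ,  0.        ,  0.        ]), 'R': array([[-0.02807798, -0.99924181, -0.02697081],
       [-0.98585681,  0.03214136, -0.1644788 ],
       [ 0.16522097,  0.02197112, -0.98601182]]), 't': array([0.04168294, 0.53949543, 1.04323181])}
wrist {'K': array([[336.74812297,   0.        , 255.52325357],
       [  0.        , 336.74812297, 195.91593347],
       [  0.        ,   0.        ,   1.        ]]), 'dist': array([-0.0977109,  0.       ,  0.       ,  0.       ,  0.       ]), 'R': array([[ 0.40551538,  0.91408587, -0.00207526],
       [ 0.87475584, -0.38740662,  0.29106414],
       [ 0.26525365, -0.11984633, -0.95670129]]), 't': array([-0.62461104, -0.03641255,  0.37963504])}
```

View pics/scene0.png

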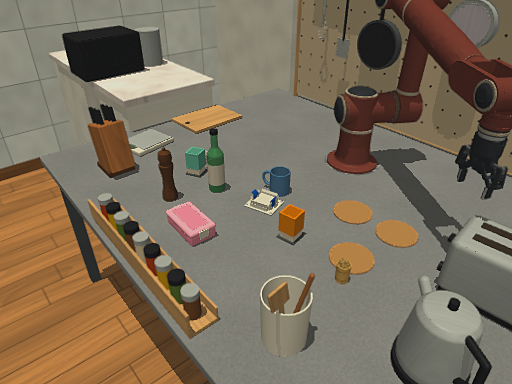

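View pics/top0.png

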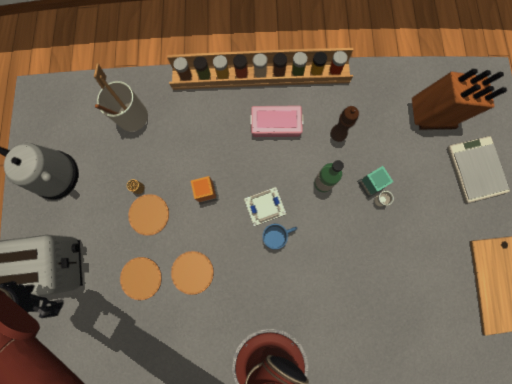

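View pics/wrist0.png

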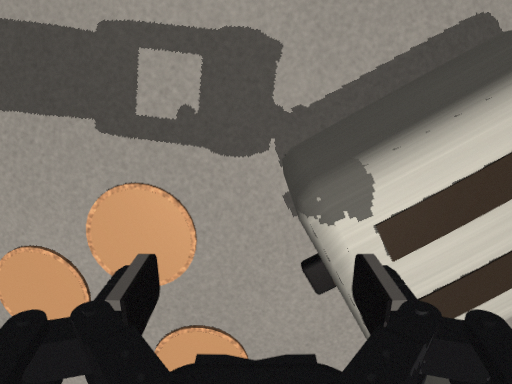

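Top view: mint tin at (378,180) with egg cup at (384,199), orange look-alike at (203,189), holder at (265,206), mug at (275,238), oil bottle at (330,175). There are three mat candidates: (148,215), (140,279) and (192,272). I'll measure them next.

```bash
cat > h.py <<'E'
import numpy as np, cv2
from plant import status, imaging, workorder, manip
def ray(c,px,z):
    p=cv2.undistortPoints(np.array(px,float).reshape(-1,1,2),c['K'],c['dist']).reshape(-1,2)
    d=np.c_[p,np.ones(len(p))]@c['R']; o=-c['R'].T@c['t']
    return (o+d*((z-o[2])/d[:,2])[:,None])[:,:2]
def proj(c,X):
    return cv2.projectPoints(np.array(X,float).reshape(-1,1,3),cv2.Rodrigues(c['R'])[0],c['t'],c['K'],c['dist'])[0].reshape(-1,2)
def mask(im,h0,h1,s=80,v=40):
    q=cv2.cvtColor(im,cv2.COLOR_RGB2HSV);return cv2.inRange(q,(h0,s,v),(h1,255,255))
def cnts(m,amin=30):
    return [c for c in cv2.findContours(m,cv2.RETR_EXTERNAL,cv2.CHAIN_APPROX_NONE)[0] if cv2.contourArea(c)>=amin]
E
python3 - <<'E'
from h import *
c=imaging.camera_info('top');im=cv2.imread('pics/top0.png')[:,:,::-1].copy()
for k in cnts(mask(im,8,20,120,80),500):
    p=ray(c,k.reshape(-1,2),.005);(x,y),r=cv2.minEnclosingCircle(p.astype(np.float32));M=cv2.moments(k)
    print('or',k.reshape(-1,2).mean(0),x,y,r,np.hypot(x,y))
q=cv2.cvtColor(im,cv2.COLOR_RGB2HSV);print(q[180,378],q[174,385],q[190,372])
def sv(n,x0,y0,w,h,s):cv2.imwrite(f'pics/{n}.png',cv2.resize(im[y0:y0+h,x0:x0+w,::-1],None,fx=s,fy=s,interpolation=cv2.INTER_CUBIC))
sv('c_tin',345,155,65,60,10);sv('c_hold',235,180,70,75,8)
E
```

```text
or [140.39655172 278.06034483] 0.27816036343574524 0.4050763249397278 0.06784287840127945 0.4913858125886235
or [191.82352941 272.60504202] 0.29358989000320435 0.23778067529201508 0.06771987676620483 0.3778024259509464
or [494.29133858 283.34251969] 0.21706992387771606 -0.7451642155647278 0.16386161744594574 0.7761372687936545
or [148.25663717 214.30088496] 0.4836479425430298 0.3822843134403229 0.06778623163700104 0.616487330468879
or [457.74498567  90.39541547] 0.8765121102333069 -0.6690112948417664 0.15538646280765533 1.1026556996685328
or [260.57662624  77.68246968] 0.9471430778503418 -0.0008180588483810425 0.31883543729782104 0.9471434311339006
or [234.62956335  30.77093772] 1.1677600145339966 0.024280361831188202 1.014262080192566 1.1680124089730781
[ 74  93 148] [ 74  95 151] [74 84 61]
```

View pics/c_tin.png

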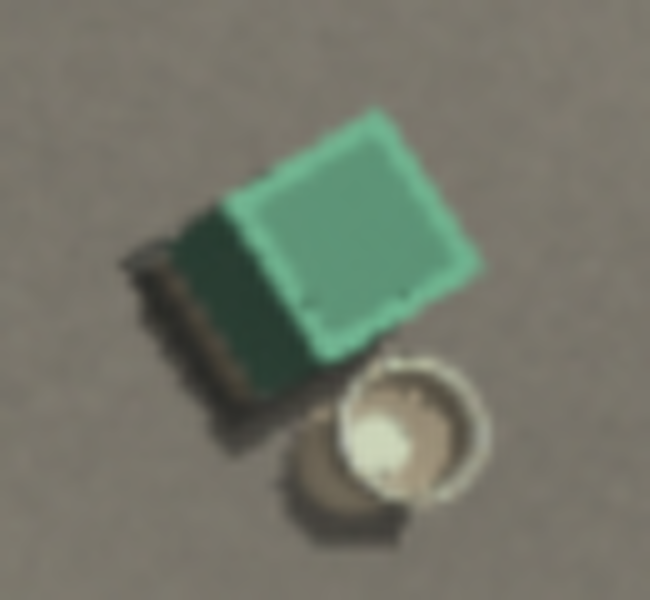

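View pics/c_hold.png

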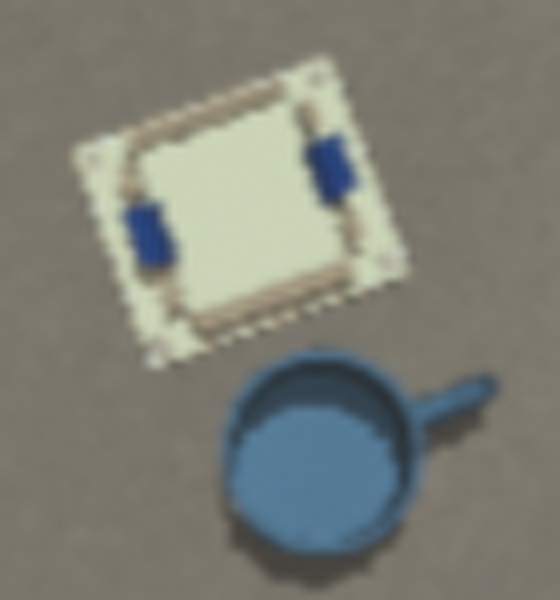

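Mat candidates measure 0.616, 0.491 and 0.378 m from the base, so the mat is the one at pixel (148,214), world (0.484,0.382), next to the pick pot. The crop confirms the mint lid at (378,180), with the egg cup on its lower-right side. It also shows the holder's two blue hooks.

```bash
cat >> h.py <<'E'
def rect(p):
    r=cv2.minAreaRect((p*1000).astype(np.float32)); return np.array(r[0])/1000,np.array(r[1]),np.radians(r[2])
def yaw_tool(s):
    from scipy.spatial.transform import Rotation as R
    q=s['tool_rot'];return R.from_quat([q[1],q[2],q[3],q[0]]).as_matrix()
E
python3 - <<'E'
from h import *
c=imaging.camera_info('top');im=cv2.imread('pics/top0.png')[:,:,::-1].copy()
m=mask(im,60,88,60,105)
for k in cnts(m,60):
    p=ray(c,k.reshape(-1,2),.098);print('lid',k.reshape(-1,2).mean(0),rect(p))
for k in cnts(mask(im,105,125,150,60),10):
    print('blue',k.reshape(-1,2).mean(0),cv2.contourArea(k),ray(c,k.reshape(-1,2),.044).mean(0), rect(ray(c,k.reshape(-1,2),.044)))
g=im.min(2)
m=((im.min(2)>150)*255).astype(np.uint8);m[:170]=0;m[240:]=0;m[:,:235]=0;m[:,300:]=0
m=cv2.morphologyEx(m,cv2.MORPH_CLOSE,np.ones((7,7)))
for k in cnts(m,100):
    for z in(.005,.01,.02):print('holder',z,rect(ray(c,k.reshape(-1,2),z)))
for n,px,z in(('eggcup',(345+41.5,155+43),.06),('mug',(235+322/8,180+450/8),.088),('handle',(235+485/8,180+388/8),.08),('oilcap',(337,166),.245),('millcap',(350,113),.208),('oilbase',(327,182),.1),('pot',(134,187),.06),('orange',(203,188),.098)):
    print(n,ray(c,[px],z))
print(yaw_tool(status.state()))
# scene refinement
c=imaging.camera_info('scene');im=cv2.imread('pics/scene0.png')[:,:,::-1].copy()
cv2.imwrite('pics/s1.png',cv2.resize(im[140:260,140:310,::-1],None,fx=4.5,fy=4.5,interpolation=cv2.INTER_CUBIC))
E
```

```text
lid [379.45901639 178.36065574] (array([ 0.55936884, -0.34887109]), array([58.3181572 , 59.02626801]), np.float64(0.5005010463059871))
holder 0.005 (array([ 0.49936145, -0.00060052]), array([ 93.54161835, 110.2718277 ]), np.float64(0.3219506427336288))
holder 0.01 (array([ 0.49873868, -0.00059157]), array([ 93.12156677, 109.77667236]), np.float64(0.3219505428650879))
holder 0.02 (array([ 0.49749313, -0.00057372]), array([ 92.2815094 , 108.78634644]), np.float64(0.321950442996547))
eggcup [[ 0.50413269 -0.37778909]]
mug [[ 0.3973339 -0.0284126]]
handle [[ 0.41870922 -0.09015895]]
oilcap [[ 0.56666383 -0.1899951 ]]
millcap [[ 0.72538072 -0.24535859]]
oilbase [[ 0.5528182  -0.18846068]]
pot [[0.56470445 0.41128192]]
orange [[0.54717673 0.18349798]]
[[-8.15546517e-04  4.06702444e-01  9.13560319e-01]
 [-1.38544117e-03  9.13559287e-01 -4.06703221e-01]
 [-9.99998708e-01 -1.59736947e-03 -1.81587787e-04]]
```

View pics/s1.png

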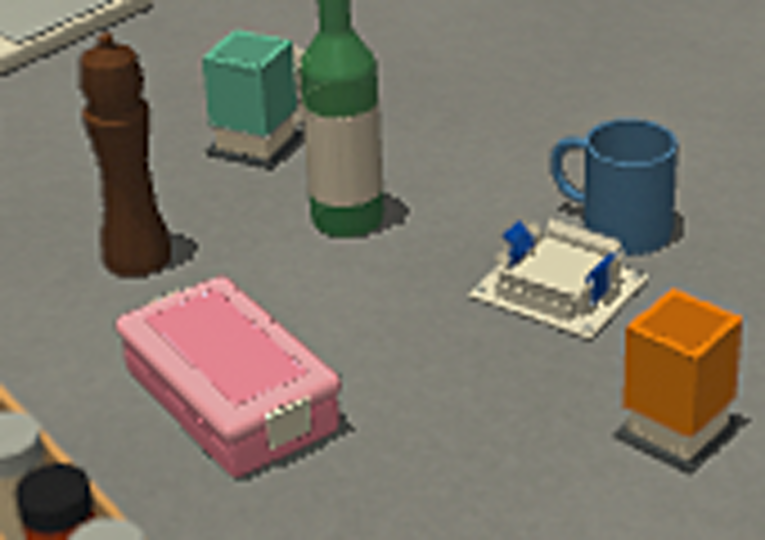

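Lid: centre (0.559,-0.349), yaw 0.50, with the egg cup on its −u side, so I'll grip across the other axis (tool y at −61°). Holder: about (0.499,0.000), yaw 0.32, with the hooks along tool y at −71.6°. The same axis keeps the fingers clear of the pick pot at the mat. I'll stop over the holder first to take a wrist picture.

```bash
cat >> h.py <<'E'
def plan(tgts,s=None):
    s=s or status.state();R=yaw_tool(s);p=s['tool_pos'];y0=np.arctan2(R[1,1],R[0,1])
    print('t',round(s['time'],2),'pos',p.round(4),'yaw',np.degrees(y0).round(2),'F',s['contact_force'].round(1),'w',round(s['gripper_width'],3))
    for x,y,z,yaw in tgts:
        d=R.T@(np.array([x,y,z])-p)*100; tw=-(np.radians(yaw)-y0)
        print((x,y,z,yaw),'->',d.round(2),round((tw+np.pi)%(2*np.pi)-np.pi,3))
E
python3 -c "
from h import *
plan([(.40,.12,.26,-61.3),(.40,0.02,.26,-61.3)])"
```

```text
t 0.15 pos [0.2539 0.5705 0.213 ] yaw 66.0 F [ 0.4 -0.1  0.2] w 0.999
(0.4, 0.12, 0.26, -61.3) -> [ -4.65 -35.23  31.67] 2.222
(0.4, 0.02, 0.26, -61.3) -> [ -4.63 -44.36  35.74] 2.222
```

{"fn": "carry_out", "kwargs": {"moves": [1,-4.6,-35.2,31.7,2.22,1,-4.6,-35.2,31.7,2.22,1,-4.6,-35.2,31.7,2.22,1,-4.6,-35.2,31.7,2.22,1,-4.6,-35.2,31.7,2.22,1,-4.6,-35.2,31.7,2.22,1,-4.6,-35.2,31.7,2.22,1,-4.6,-35.2,31.7,2.22,1,-4.6,-35.2,31.7,2.22,1,-4.6,-35.2,31.7,2.22,1,-4.6,-35.2,31.7,2.22,1,-4.6,-35.2,31.7,2.22]}}

```text
time: 1.15
tool_pos: [0.4014, 0.1168, 0.2605]
tool_rot: [0.404, 0.581, 0.402, -0.581]
contact_force: [-0.1, 0.7, 0.2]
gripper_width: 1.003
```

```bash
python3 -c "
from h import *
plan([(.40,.02,.26,-71.6),(.42,-0.20,.24,-61.3)])
im=imaging.grab_frame('wrist');cv2.imwrite('pics/w1.png',im[:,:,::-1]);c=imaging.camera_info('wrist');print(-c['R'].T@c['t'],c['R'][2])
"
```

```text
t 1.15 pos [0.4014 0.1168 0.2605] yaw -20.53 F [-0.1  0.7  0.2] w 1.003
(0.4, 0.02, 0.26, -71.6) -> [0.06 3.26 9.11] 0.891
(0.42, -0.2, 0.24, -61.3) -> [ 2.1  12.85 29.01] 0.712
[0.42653728 0.18711156 0.4199396 ] [-0.10239589 -0.27516669 -0.95592802]
```

View pics/w1.png

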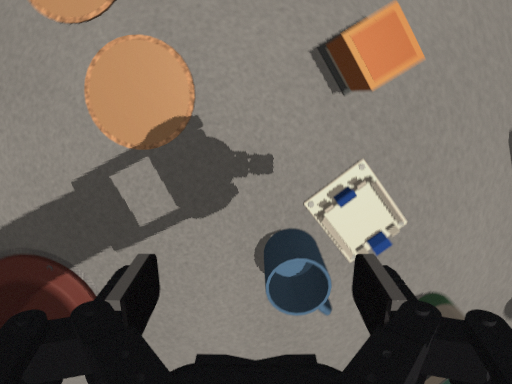

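The wrist view shows the holder at (357,210), with hooks at (345,197) and (378,242), and the mug at (297,275). I'll measure the holder from it.

```bash
python3 - <<'E'
from h import *
im=imaging.grab_frame('wrist');c=imaging.camera_info('wrist')
q=cv2.cvtColor(im,cv2.COLOR_RGB2HSV);print(q[198,345],q[242,378],q[275,297])
m=cv2.inRange(q,(108,150,40),(125,255,255))
P=[]
for k in cnts(m,20):
    u=k.reshape(-1,2);p=ray(c,u,.042);print('blue',u.mean(0),cv2.contourArea(k),p.mean(0));P.append(p.mean(0))
if len(P)==2:
    d=P[0]-P[1];print('mid',(P[0]+P[1])/2,np.linalg.norm(d),np.degrees(np.arctan2(d[1],d[0])))
m=((im.min(2)>130)*255).astype(np.uint8);m[:150]=0;m[270:]=0;m[:,:295]=0;m[:,420:]=0
m=cv2.morphologyEx(m,cv2.MORPH_CLOSE,np.ones((9,9)))
for k in cnts(m,300):
    for z in(.004,.008):print('holder',z,rect(ray(c,k.reshape(-1,2),z)))
cv2.imwrite('pics/w1c.png',cv2.resize(im[140:280,280:440,::-1],None,fx=4,fy=4,interpolation=cv2.INTER_CUBIC))
# same blue in top
im=imaging.grab_frame('top');c=imaging.camera_info('top');cv2.imwrite('pics/t1.png',im[:,:,::-1])
q=cv2.cvtColor(im,cv2.COLOR_RGB2HSV);m=cv2.inRange(q,(108,150,40),(125,255,255));P=[]
for k in cnts(m,5):
    u=k.reshape(-1,2);p=ray(c,u,.042);print('topblue',u.mean(0),p.mean(0));P.append(p.mean(0))
E
```

```text
[110 187 128] [110 180 125] [104 105  56]
blue [379.18867925 239.71698113] 273.5 [ 0.50996772 -0.02549339]
blue [344.24444444 193.82222222] 187.5 [0.48458689 0.04722614]
mid [0.49727731 0.01086638] 0.07702153525965034 -70.75980364800259
holder 0.004 (array([0.49996658, 0.00333866]), array([ 95.99515533, 115.88419342]), np.float64(0.33835761255079355))
holder 0.008 (array([0.49924829, 0.00512781]), array([ 95.07138062, 114.769104  ]), np.float64(0.33835717978711644))
topblue [252.90909091 208.72727273] [0.48646816 0.03684303]
topblue [275.81818182 200.27272727] [ 0.51082623 -0.03559757]
```

View pics/w1c.png

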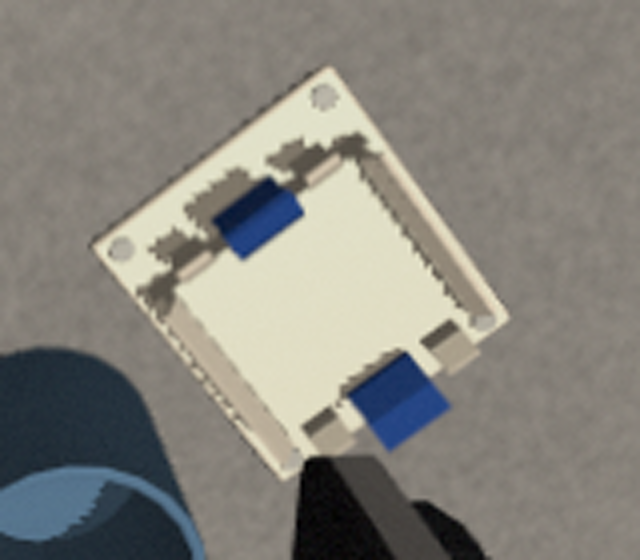

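```bash
python3 - <<'E'
from h import *
c=imaging.camera_info('wrist')
k=np.array([(330,68),(510,318),(283,480),(92,245)])/4+[280-.4,140-.4]
for z in(.0,.005,.01):
    p=ray(c,k,z);print(z,p.mean(0),np.linalg.norm(np.roll(p,-1,0)-p,axis=1).round(4)); d=p[0]-p[1];e=p[3]-p[2];print(np.degrees(np.arctan2((d+e)[1],(d+e)[0])))
plan([(.41,-0.19,.24,-61.3),(.555,-.345,.24,-61.3)])
E
```

```text
0.0 [0.49972815 0.00606195] [0.1106 0.0949 0.1117 0.0945]
109.57792839051832
0.005 [0.49883225 0.00826379] [0.1092 0.0938 0.1104 0.0933]
109.57792839051832
0.01 [0.49793636 0.01046563] [0.1079 0.0926 0.1091 0.0922]
109.57792839051832
t 1.3 pos [0.4008 0.1196 0.2599] yaw -20.01 F [-1.5  0.8 -0. ] w 1.001
(0.41, -0.19, 0.24, -61.3) -> [ 1.98 11.46 28.78] 0.721
(0.555, -0.345, 0.24, -61.3) -> [ 1.97 30.39 38.38] 0.721
```

```bash
python3 - <<'E'
from h import *
plan([(.40,-0.24,.27,-61.3),(.535,-.345,.27,-61.3)])
E
```

```text
t 1.3 pos [0.4008 0.1196 0.2599] yaw -20.01 F [-1.5  0.8 -0. ] w 1.001
(0.4, -0.24, 0.27, -61.3) -> [-1.03 12.23 33.82] 0.721
(0.535, -0.345, 0.27, -61.3) -> [-1.03 28.51 39.06] 0.721
```

{"fn": "carry_out", "kwargs": {"moves": [1,-1,12.2,33.8,0.72,1,-1,12.2,33.8,0.72,1,-1,12.2,33.8,0.72,1,-1,12.2,33.8,0.72,1,-1,12.2,33.8,0.72,1,-1,12.2,33.8,0.72,1,-1,12.2,33.8,0.72,1,-1,12.2,33.8,0.72,1,-1,12.2,33.8,0.72,1,-1,12.2,33.8,0.72,1,-1,12.2,33.8,0.72,1,-1,12.2,33.8,0.72]}}

```text
time: 2.3
tool_pos: [0.4005, -0.2374, 0.2695]
tool_rot: [-0.176, -0.685, -0.177, 0.685]
contact_force: [0.3, 0.5, 0.4]
gripper_width: 1.0
```

```bash
cat >> h.py <<'E'
def lidw(name='wrist',z=.098,save=None,v=90):
    c=imaging.camera_info(name);im=imaging.grab_frame(name)
    if save: cv2.imwrite(f'pics/{save}.png',im[:,:,::-1])
    q=cv2.cvtColor(im,cv2.COLOR_RGB2HSV)
    for k in cnts(cv2.inRange(q,(60,55,v),(88,255,255)),80):
        print(name,'lid',k.reshape(-1,2).mean(0),rect(ray(c,k.reshape(-1,2),z)))
    return im,c
E
python3 - <<'E'
from h import *
plan([(.5594,-.3489,.15,-61.3)])
im,c=lidw(save='w2');im,c=lidw('top')
E
```

```text
t 2.3 pos [ 0.4005 -0.2374  0.2695] yaw -61.02 F [0.3 0.5 0.4] w 1.0
(0.5594, -0.3489, 0.15, -61.3) -> [11.92 17.47 -8.5 ] 0.005
wrist lid [436.42173913  84.53913043] (array([ 0.55953503, -0.34835641]), array([57.72347641, 58.42263031]), np.float64(0.49873034378670705))
top lid [379.61290323 178.53225806] (array([ 0.55896008, -0.34877026]), array([59.34202194, 59.18863297]), np.float64(0.5092815882885192))
```

View pics/w2.png

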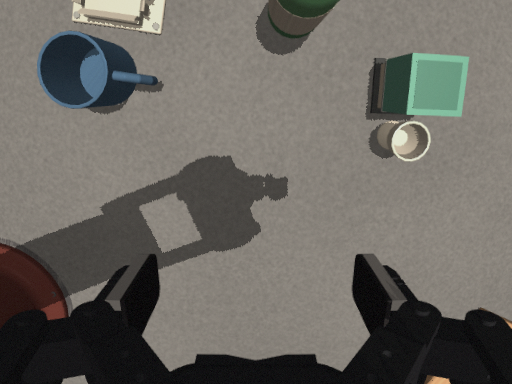

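Wrist and top views agree on the lid: (0.5594,-0.3487), yaw 28.7°. Next I'll move over it and descend.

{"fn": "carry_out", "kwargs": {"moves": [1,3,17.5,-8.5,0.005,1,3,17.5,-8.5,0.005,1,3,17.5,-8.5,0.005,1,3,17.5,-8.5,0.005,1,3,17.5,-8.5,0.005,1,6,17.5,-8.5,0.005,1,9,17.5,-8.5,0.005,1,11,17.5,-8.5,0.005,1,12,17.5,-8.5,0.005,1,12,17.5,-8.5,0.005,1,12,17.5,-8.5,0.005]}}

```text
time: 3.32
tool_pos: [0.5593, -0.3503, 0.1506]
tool_rot: [0.175, 0.685, 0.175, -0.685]
contact_force: [0.7, 0.3, 0.7]
gripper_width: 1.0
```

```bash
python3 - <<'E'
from h import *
plan([(.5594,-.3487,.068,-61.3)])
lidw(save='w3');
E
```

```text
t 3.32 pos [ 0.5593 -0.3503  0.1506] yaw -61.39 F [0.7 0.3 0.7] w 1.0
(0.5594, -0.3487, 0.068, -61.3) -> [ 8.26 -0.14 -0.08] -0.002
wrist lid [257.00898204 204.26047904] (array([ 0.56037451, -0.34881891]), array([58.28422928, 58.01415253]), np.float64(0.5005099678956388))
wrist lid [13.24271845 63.94660194] (array([ 0.57113275, -0.16885785]), array([36.46004486, 21.69378281]), np.float64(0.3565842204722686))
```

View pics/w3.png

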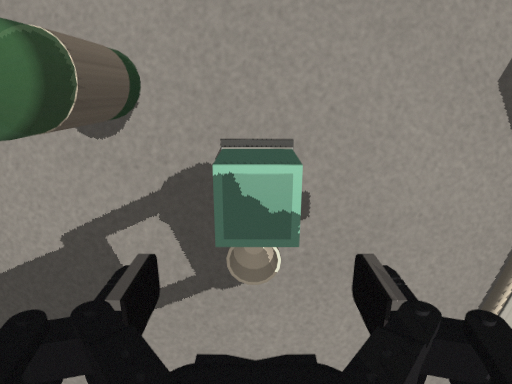

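The lid is centred between the open fingers (257,204), with the egg cup below it in the picture, clear of both fingers. Descend and close.

{"fn": "carry_out", "kwargs": {"moves": [1,2.5,-0.1,-0.1,0,1,5,-0.1,-0.1,0,1,7,-0.1,-0.1,0,1,8.2,-0.1,-0.1,0,1,8.2,-0.1,-0.1,0,0,8.2,-0.1,-0.1,0,0,8.2,-0.1,-0.1,0,0,8.2,-0.1,-0.1,0,0,8.2,-0.1,-0.1,0,0,8.2,-0.1,-0.1,0,0,8.2,-0.1,-0.1,0,0,8.2,-0.1,-0.1,0]}}

```text
time: 4.37
tool_pos: [0.5609, -0.351, 0.0714]
tool_rot: [0.175, 0.686, 0.173, -0.684]
contact_force: [-0.8, 1.0, 6.7]
gripper_width: 0.653
```

```bash
python3 - <<'E'
from h import *
plan([(.5594,-.3487,.068,-61.3)])
E
```

```text
t 4.37 pos [ 0.5609 -0.351   0.0714] yaw -61.48 F [-0.8  1.   6.7] w 0.653
(0.5594, -0.3487, 0.068, -61.3) -> [ 0.33 -0.27  0.02] -0.003
```

{"fn": "carry_out", "kwargs": {"moves": [0,0,0,0,0,0,-1,0,0,0,0,-2.5,0,0,0,0,-4.5,0,0,0,0,-7,0,0,0,0,-9.5,0,0,0,0,-12,0,0,0,0,-14,0,0,0,0,-15,0,0,0,0,-15,0,0,0]}}

```text
time: 5.2
tool_pos: [0.5606, -0.351, 0.2226]
tool_rot: [0.176, 0.687, 0.172, -0.684]
contact_force: [0.2, -0.7, -2.8]
gripper_width: 0.652
```

```bash
python3 - <<'E'
from h import *
plan([(.40,-.24,.225,-71.6),(.40,-.08,.225,-71.6),(.4994,-.0003,.225,-71.5)])
im=imaging.grab_frame('wrist');cv2.imwrite('pics/w4.png',im[:,:,::-1])
im=imaging.grab_frame('scene');cv2.imwrite('pics/s4.png',cv2.resize(im[90:260,140:340,::-1],None,fx=3.5,fy=3.5))
E
```

```text
t 5.2 pos [ 0.5606 -0.351   0.2226] yaw -61.48 F [ 0.2 -0.7 -2.8] w 0.652
(0.4, -0.24, 0.225, -71.6) -> [ -0.37 -17.42   8.81] 0.177
(0.4, -0.08, 0.225, -71.6) -> [ -0.44 -31.47   1.17] 0.177
(0.4994, -0.0003, 0.225, -71.5) -> [ -0.42 -33.73 -11.37] 0.175
```

View pics/w4.png

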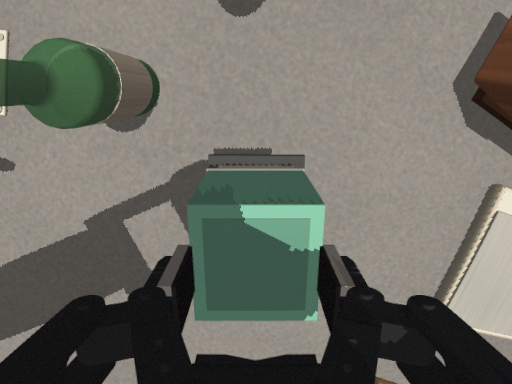

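View pics/s4.png

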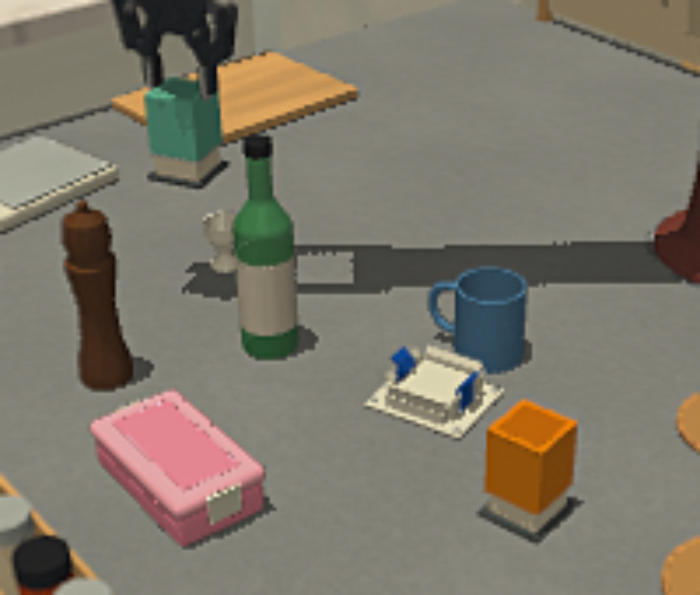

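The whole tin is held and the egg cup is still standing. I'll carry it around the oil bottle on the robot's side.

{"fn": "carry_out", "kwargs": {"moves": [0,-0.3,-1,0.5,0,0,-0.3,-3.5,1.8,0.03,0,-0.3,-6,3,0.06,0,-0.3,-9,4.5,0.09,0,-0.3,-12,6,0.12,0,-0.3,-15,7.5,0.15,0,-0.3,-18,7.8,0.175,0,-0.3,-21,6.6,0.175,0,-0.3,-24,5,0.175,0,-0.3,-27,3.4,0.175,0,-0.3,-29.5,1.5,0.175,0,-0.3,-31,-1,0.175]}}

```text
time: 6.3
tool_pos: [0.4179, -0.0704, 0.2186]
tool_rot: [-0.113, -0.697, -0.114, 0.699]
contact_force: [1.3, -1.1, -2.8]
gripper_width: 0.653
```

```bash
python3 - <<'E'
from h import *
plan([(.4990,-.0003,.225,-71.5)])
E
```

```text
t 6.3 pos [ 0.4179 -0.0704  0.2186] yaw -71.51 F [ 1.3 -1.1 -2.8] w 0.653
(0.499, -0.0003, 0.225, -71.5) -> [-0.66 -4.08 -9.92] -0.0
```

{"fn": "carry_out", "kwargs": {"moves": [0,-0.6,-1.5,-4,0,0,-0.6,-1.5,-4,0,0,-0.6,-1.5,-4,0,0,-0.6,-1.5,-4,0,0,-0.6,-1.5,-4,0]}}

```text
time: 6.72
tool_pos: [0.4521, -0.0462, 0.2255]
tool_rot: [-0.113, -0.697, -0.114, 0.699]
contact_force: [-0.3, 0.5, -2.7]
gripper_width: 0.652
```

```bash
python3 - <<'E'
from h import *
plan([(.4990,-.0003,.225,-71.5)])
s=status.state();z=s['tool_pos'][2]+.0266
im,c=lidw(z=z,save='w5',v=60)
q=cv2.cvtColor(im,cv2.COLOR_RGB2HSV)
for k in cnts(cv2.inRange(q,(108,150,40),(125,255,255)),20):
    u=k.reshape(-1,2);print('blue',u.mean(0),ray(c,u,.042).mean(0))
im,c=lidw('top',z=z,save='t5',v=60)
E
```

```text
t 6.72 pos [ 0.4521 -0.0462  0.2255] yaw -71.56 F [-0.3  0.5 -2.7] w 0.652
(0.499, -0.0003, 0.225, -71.5) -> [ 0.04 -2.87 -5.9 ] -0.001
wrist lid [255.06990291 249.13009709] (array([ 0.45849576, -0.04228413]), array([72.09731293, 57.96162033]), np.float64(0.3267755249700389))
wrist lid [488.42386185 109.13186813] (array([ 0.54559949, -0.11220673]), array([34.5914917 , 22.24540329]), np.float64(0.5045042101880534))
blue [265.09859155 107.8028169 ] [ 0.51088524 -0.03458091]
blue [190.33766234 108.24675325] [0.48713034 0.03597407]
```

View pics/w5.png

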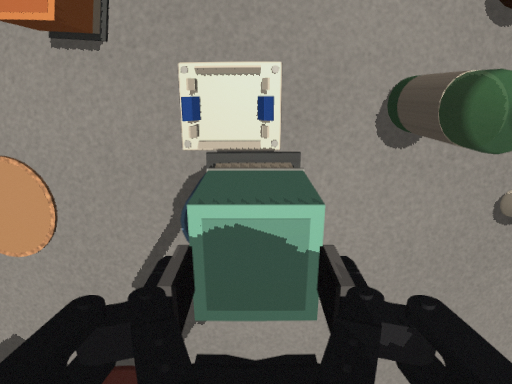

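View pics/t5.png

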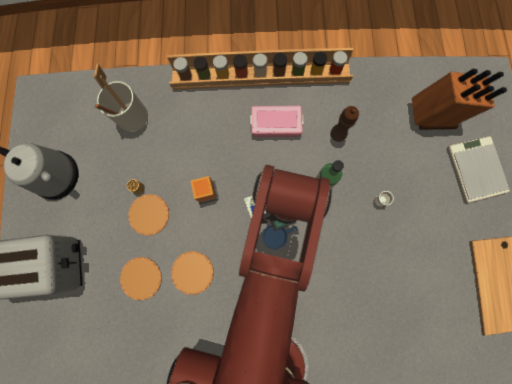

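The wrist view while stationary shows the holder plate square at (230,107), hooks at (190,108) and (265,108), and the tin's top at about (256,262). I'll compute the offsets.

```bash
python3 - <<'E'
from h import *
c=imaging.camera_info('wrist');im=cv2.imread('pics/w5.png')
for z in(.004,.008):
    p=ray(c,[(179,63),(281.5,62.5),(280,150.5),(180.5,150)],z);print(p.mean(0),np.linalg.norm(np.roll(p,-1,0)-p,axis=1).round(4))
s=status.state();R=yaw_tool(s)
for dz in(.0266,):
    p=ray(c,[(188,205),(325,205),(318,320),(194.5,320)],s['tool_pos'][2]+dz);print('lid',p.mean(0),np.linalg.norm(np.roll(p,-1,0)-p,axis=1).round(4),(p.mean(0)-s['tool_pos'][:2])@R[:2,1:], np.degrees(np.arctan2(*(p[0]-p[1])[::-1])))
p=ray(c,[(207,152),(301,152),(300.5,165),(207,165)],s['tool_pos'][2]+.0266-.095);print('foot front edge',p,((p[0]+p[1])/2-s['tool_pos'][:2])@R[:2,1:],np.linalg.norm(p[0]-p[1]))
cv2.imwrite('pics/w5c.png',cv2.resize(im[50:340,160:350],None,fx=2,fy=2,interpolation=cv2.INTER_CUBIC))
E
```

```text
[4.98447011e-01 3.76068271e-04] [0.1104 0.0955 0.1139 0.0949]
[4.98688704e-01 1.43996764e-04] [0.1092 0.0945 0.1127 0.0939]
lid [ 0.45192988 -0.04534699] [0.0572 0.0576 0.0585 0.0576] [-1.30118834e-03  9.30371141e-05] 108.47433628270078
foot front edge [[ 0.47447519 -0.00245336]
 [ 0.49479796 -0.06331628]
 [ 0.48621484 -0.06616857]
 [ 0.46578163 -0.00498233]] [-0.00280542 -0.03487509] 0.06416627075333099
```

View pics/w5c.png

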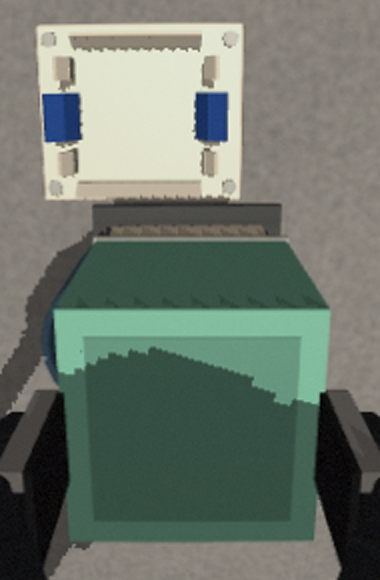

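```bash
python3 - <<'E'
from h import *
plan([(.4985,-.0018,.205,-71.4),(.4985,-.0018,.125,-71.4)])
E
```

```text
t 6.82 pos [ 0.4524 -0.0466  0.2263] yaw -71.6 F [-1.   0.5 -2.2] w 0.652
(0.4985, -0.0018, 0.205, -71.4) -> [ 2.13 -2.79 -5.79] -0.004
(0.4985, -0.0018, 0.125, -71.4) -> [10.13 -2.79 -5.79] -0.004
```

{"fn": "carry_out", "kwargs": {"moves": [0,0,-1,-2,0,0,0,-2,-4,0,0,1,-2.8,-5.8,0,0,2,-2.8,-5.8,0,0,4,-2.8,-5.8,0,0,6,-2.8,-5.8,0,0,8,-2.8,-5.8,0,0,9.5,-2.8,-5.8,0,0,10.1,-2.8,-5.8,0,0,10.1,-2.8,-5.8,0,0,10.1,-2.8,-5.8,0]}}

```text
time: 7.73
tool_pos: [0.4992, -0.0015, 0.1263]
tool_rot: [0.113, 0.698, 0.113, -0.698]
contact_force: [0.1, -0.3, -1.7]
gripper_width: 0.652
```

```bash
python3 - <<'E'
from h import *
plan([(.4985,-.0018,.111,-71.4)])
im=imaging.grab_frame('scene');cv2.imwrite('pics/s6.png',cv2.resize(im[130:260,200:340,::-1],None,fx=5,fy=5,interpolation=cv2.INTER_CUBIC))
im=imaging.grab_frame('wrist');cv2.imwrite('pics/w6.png',im[:,:,::-1])
E
```

```text
t 7.73 pos [ 0.4992 -0.0015  0.1263] yaw -71.56 F [ 0.1 -0.3 -1.7] w 0.652
(0.4985, -0.0018, 0.111, -71.4) -> [1.53 0.01 0.07] -0.003
```

View pics/s6.png

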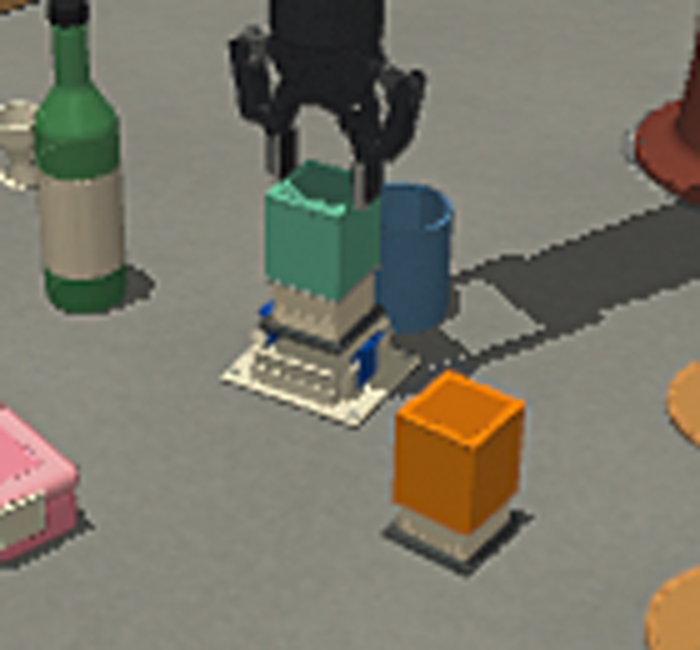

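View pics/w6.png

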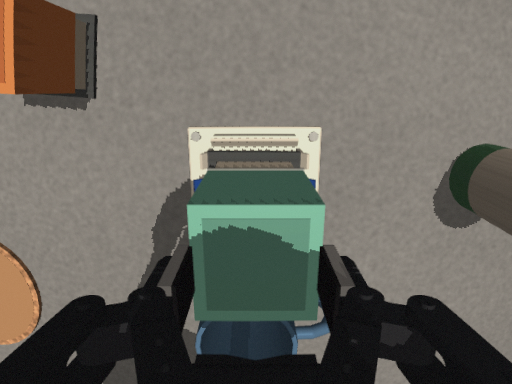

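The foot plate (centre column 255) sits midway between the plate edges (189 to 321), right above the pocket. Next I'll lower it slowly and watch the force.

{"fn": "carry_out", "kwargs": {"moves": [0,0.5,0,0.05,0,0,1,0,0.05,0,0,1.5,0,0.05,0,0,1.7,0,0.05,0,0,1.7,0,0.05,0]}}

```text
time: 8.25
tool_pos: [0.4993, -0.0011, 0.1093]
tool_rot: [0.114, 0.698, 0.114, -0.698]
contact_force: [-0.4, 0.1, 1.0]
gripper_width: 0.653
```

{"fn": "carry_out", "kwargs": {"moves": [0,0.4,0,0,0,0,0.7,0,0,0,0,1,0,0,0,0,1,0,0,0]}}

```text
time: 8.58
tool_pos: [0.4998, -0.0011, 0.0998]
tool_rot: [0.114, 0.699, 0.113, -0.697]
contact_force: [0.1, 0.1, 3.9]
gripper_width: 0.651
```

{"fn": "carry_out", "kwargs": {"moves": [0,0.3,0,0,0,0,0.6,0,0,0,0,0.9,0,0,0,0,1,0,0,0,0,1,0,0,0]}}

```text
time: 9.0
tool_pos: [0.4997, -0.0009, 0.0913]
tool_rot: [0.114, 0.698, 0.114, -0.698]
contact_force: [-4.6, 2.1, 14.1]
gripper_width: 0.655
```

```bash
python3 - <<'E'
from h import *
im=imaging.grab_frame('scene');cv2.imwrite('pics/s7.png',cv2.resize(im[150:240,230:310,::-1],None,fx=7,fy=7,interpolation=cv2.INTER_CUBIC))
im=imaging.grab_frame('wrist');cv2.imwrite('pics/w7.png',cv2.resize(im[100:340,160:350,::-1],None,fx=2.5,fy=2.5,interpolation=cv2.INTER_CUBIC))
plan([])
E
```

```text
t 9.1 pos [ 0.4997 -0.0009  0.0913] yaw -71.5 F [-4.8  1.5 13.7] w 0.653
```

View pics/s7.png

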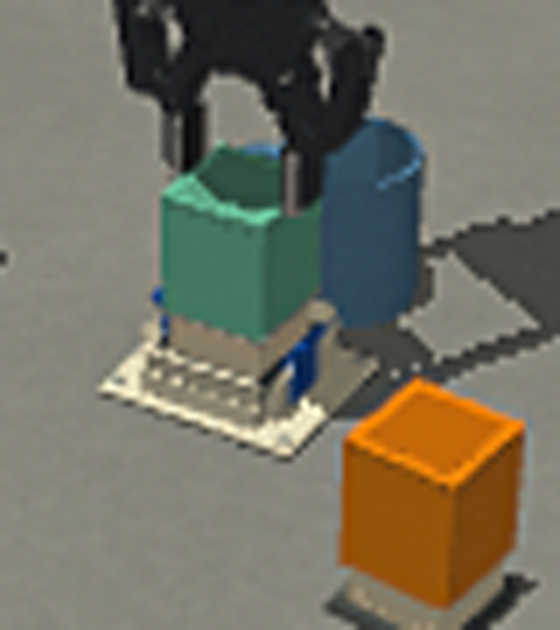

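View pics/w7.png

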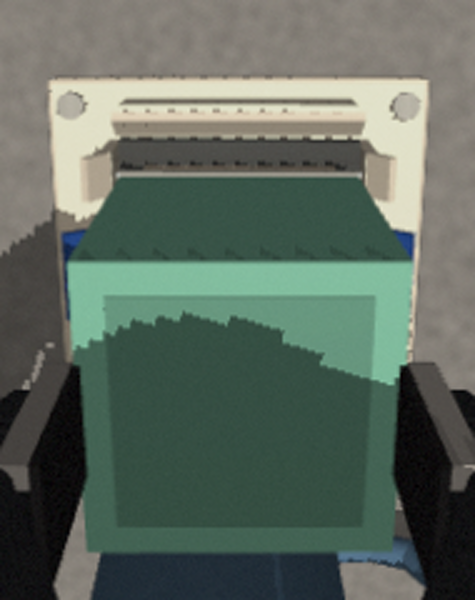

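Can't tell yet whether it is home. Force is 14 N, so I'll push a little further.

{"fn": "carry_out", "kwargs": {"moves": [0,0.1,0,0,0,0,0.2,0,0,0,0,0.3,0,0,0,0,0.3,0,0,0]}}

```text
time: 9.43
tool_pos: [0.5004, -0.0008, 0.0914]
tool_rot: [0.114, 0.699, 0.114, -0.697]
contact_force: [-10.3, 3.2, 28.9]
gripper_width: 0.652
```

The position stopped dead at z = 0.0914, exactly the predicted home height, while force rose to 29 N. That points to the floor. I'll relax the push and check the hooks against their idle picture.

{"fn": "carry_out", "kwargs": {"moves": [0,-0.2,0,0,0,0,-0.5,0,0,0,0,-0.7,0,0,0,0,-0.7,0,0,0]}}

```text
time: 9.77
tool_pos: [0.4979, -0.0008, 0.0917]
tool_rot: [-0.113, -0.697, -0.114, 0.699]
contact_force: [0.2, 0.4, -1.4]
gripper_width: 0.647
```

```bash
python3 - <<'E'
from h import *
im=imaging.grab_frame('scene');a=cv2.imread('pics/scene0.png')
cr=lambda i:cv2.resize(i[180:220,240:290],None,fx=8,fy=8,interpolation=cv2.INTER_CUBIC)
cv2.imwrite('pics/s8.png',np.hstack([cr(a),cr(im[:,:,::-1])]))
c=imaging.camera_info('scene')
for i,n in((a[:,:,::-1].copy(),'idle'),(im,'now')):
    q=cv2.cvtColor(i,cv2.COLOR_RGB2HSV)
    for k in cnts(cv2.inRange(q,(108,150,30),(125,255,255)),3):
        u=k.reshape(-1,2);
        if 180<u[:,1].mean()<225: print(n,u.min(0),u.max(0),u.mean(0))
q=cv2.cvtColor(im,cv2.COLOR_RGB2HSV)
plan([])
E
```

```text
idle [271 197] [275 206] [273.05263158 201.26315789]
now [270 197] [275 206] [273.06896552 201.10344828]
t 9.82 pos [ 0.498  -0.0008  0.0917] yaw -71.51 F [ 0.5  0.8 -2. ] w 0.651
```

View pics/s8.png

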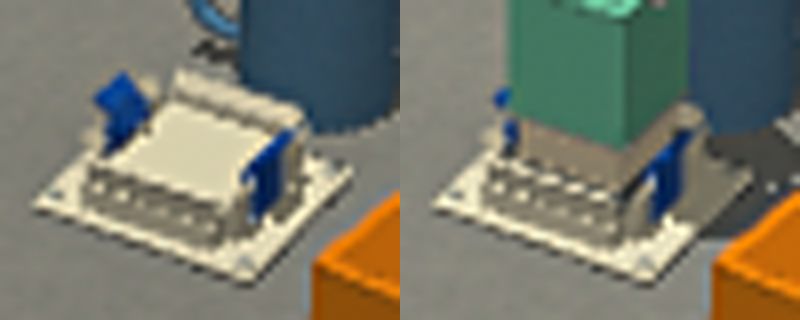

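Hook A is pixel-identical to idle and upright, and hook B is upright at its idle place, so the tin is clicked in. Now draw the lid straight up.

{"fn": "carry_out", "kwargs": {"moves": [0,-0.5,0,0,0,0,-1,0,0,0,0,-1.5,0,0,0,0,-2,0,0,0,0,-2,0,0,0]}}

```text
time: 10.23
tool_pos: [0.4995, -0.0011, 0.1144]
tool_rot: [0.114, 0.698, 0.113, -0.697]
contact_force: [-0.2, -0.7, -2.6]
gripper_width: 0.65
```

```bash
python3 - <<'E'
from h import *
im=imaging.grab_frame('scene');cv2.imwrite('pics/s9.png',cv2.resize(im[150:240,230:310,::-1],None,fx=6,fy=6,interpolation=cv2.INTER_CUBIC))
plan([(.498,-.0008,.16,-71.5)])
E
```

```text
t 10.28 pos [ 0.4998 -0.0012  0.1145] yaw -71.51 F [ 0.4 -0.1 -2.5] w 0.653
(0.498, -0.0008, 0.16, -71.5) -> [-4.55 -0.09  0.15] -0.0
```

View pics/s9.png

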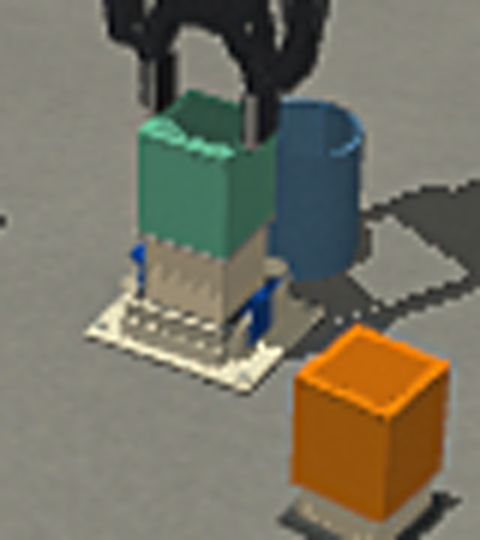

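The exposed ivory body has grown, and the dark foot plate hasn't come up out of the pocket, so the lid is sliding off the base. Continue straight up.

{"fn": "carry_out", "kwargs": {"moves": [0,-0.5,0,0.1,0,0,-1,0,0.1,0,0,-1.5,0,0.1,0,0,-2,0,0.1,0,0,-2,0,0.1,0]}}

```text
time: 10.7
tool_pos: [0.4989, -0.0014, 0.1351]
tool_rot: [0.114, 0.699, 0.113, -0.697]
contact_force: [-0.1, 0.2, -0.8]
gripper_width: 0.652
```

```bash
python3 - <<'E'
from h import *
im=imaging.grab_frame('scene');cv2.imwrite('pics/s10.png',cv2.resize(im[140:240,220:320,::-1],None,fx=6,fy=6,interpolation=cv2.INTER_CUBIC))
plan([(.499,-.0010,.20,-71.5)])
E
```

```text
t 10.75 pos [ 0.4991 -0.0014  0.1351] yaw -71.5 F [0.2 1.7 0.1] w 0.648
(0.499, -0.001, 0.2, -71.5) -> [-6.49 -0.04 -0.02] -0.0
```

View pics/s10.png

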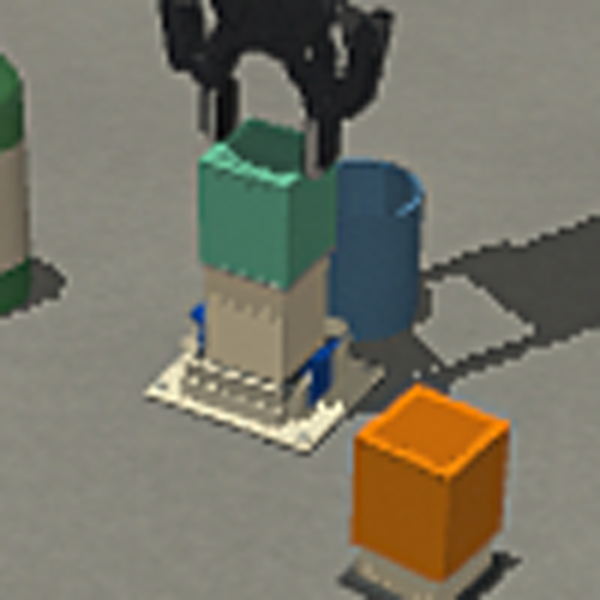

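{"fn": "carry_out", "kwargs": {"moves": [0,-0.7,0,0,0,0,-1.4,0,0,0,0,-2.1,0,0,0,0,-2.8,0,0,0,0,-4,0,0,0,0,-6,0,0,0,0,-8,0,0,0,0,-9.5,0,0,0,0,-9.5,0,0,0]}}

```text
time: 11.5
tool_pos: [0.5002, -0.0017, 0.2338]
tool_rot: [0.115, 0.701, 0.113, -0.695]
contact_force: [0.2, 0.6, -0.7]
gripper_width: 0.652
```

```bash
python3 - <<'E'
from h import *
im=imaging.grab_frame('scene');cv2.imwrite('pics/s11.png',cv2.resize(im[100:240,210:330,::-1],None,fx=4,fy=4,interpolation=cv2.INTER_CUBIC))
plan([(.4836,.30,.23,-71.5),(.4832,.3811,.20,-71.5)])
E
```

```text
t 11.55 pos [ 0.4993 -0.0016  0.2313] yaw -71.5 F [-0.1  0.5 -0.4] w 0.652
(0.4836, 0.3, 0.23, -71.5) -> [  0.1  -29.1   -8.07] -0.0
(0.4832, 0.3811, 0.2, -71.5) -> [  3.09 -36.81 -10.6 ] -0.0
```

View pics/s11.png

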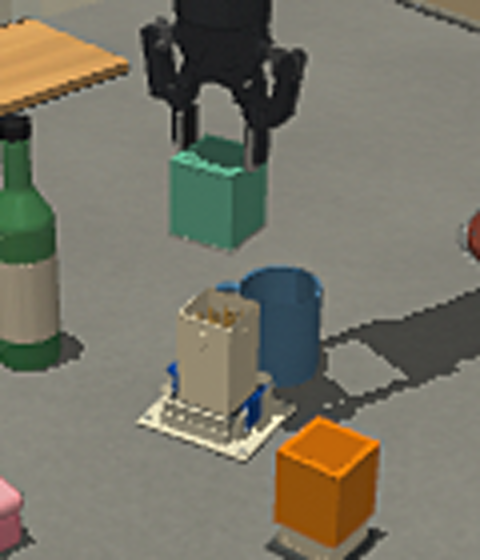

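The lid is off and the open base is still seated between the hooks. Carry the lid to the mat, passing above the orange tin.

{"fn": "carry_out", "kwargs": {"moves": [0,0,-2,-0.6,0,0,0,-5,-1.4,0,0,0,-8.5,-2.4,0,0,0,-12,-3.4,0,0,0,-15.5,-4.4,0,0,0,-19,-5.4,0,0,0,-22.5,-6.4,0,0,0,-26,-7.4,0,0,0,-29.5,-8.4,0,0,1,-33,-9.5,0,0,2,-35.5,-10.3,0,0,3,-36.8,-10.6,0]}}

```text
time: 12.55
tool_pos: [0.4806, 0.3839, 0.1963]
tool_rot: [-0.115, -0.697, -0.115, 0.698]
contact_force: [-0.3, -1.0, -0.4]
gripper_width: 0.653
```

{"fn": "carry_out", "kwargs": {"moves": [0,0,0,0,0,0,0,0,0,0,0,0,0,0,0]}}

```text
time: 12.8
tool_pos: [0.4817, 0.3801, 0.1977]
tool_rot: [-0.114, -0.698, -0.113, 0.698]
contact_force: [-0.1, 0.6, -0.0]
gripper_width: 0.654
```

```bash
python3 - <<'E'
from h import *
plan([(.4832,.3811,.0494,-71.5)])
im=imaging.grab_frame('wrist');cv2.imwrite('pics/w12.png',im[:,:,::-1])
s=status.state();lidw(z=s['tool_pos'][2]+.0266,v=60)
E
```

```text
t 12.8 pos [0.4817 0.3801 0.1977] yaw -71.55 F [-0.1  0.6 -0. ] w 0.654
(0.4832, 0.3811, 0.0494, -71.5) -> [14.83 -0.06 -0.18] -0.001
wrist lid [255.35728155 248.94951456] (array([0.48843869, 0.38400281]), array([71.83766174, 57.83071899]), np.float64(0.32303781166962636))
```

View pics/w12.png

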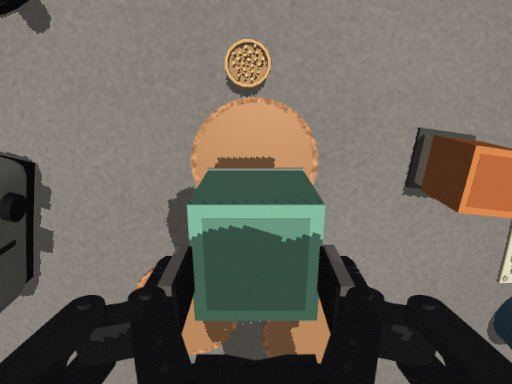

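The wrist view shows the mat circle (columns 192–318, top at row 98), with the lid above it and the pick pot clear ahead at (248,62). Quick fit of the mat's visible arc.

```bash
python3 - <<'E'
from h import *
im=cv2.imread('pics/w12.png')[:,:,::-1].copy();c=imaging.camera_info('wrist')
m=mask(im,8,20,110,60);m[:92]=0;m[185:]=0;m[:,:180]=0;m[:,330:]=0
k=max(cnts(m,100),key=cv2.contourArea).reshape(-1,2)
k=k[(k[:,1]<150)|((k[:,1]<180)&((k[:,0]<198)|(k[:,0]>312)))]
p=ray(c,k,.005)
from scipy.optimize import least_squares
r=least_squares(lambda v:np.hypot(p[:,0]-v[0],p[:,1]-v[1])-.068,[.48,.38],loss='soft_l1',f_scale=.001);print(r.x,np.abs(r.fun).mean(),len(k))
E
```

```text
[0.48296852 0.38364955] 0.000521575680915652 217
```

{"fn": "carry_out", "kwargs": {"moves": [0,2,-0.1,-0.25,0,0,5,-0.1,-0.25,0,0,8,-0.1,-0.25,0,0,10.5,-0.1,-0.25,0,0,12.5,-0.1,-0.25,0,0,13.5,-0.1,-0.25,0,0,13.8,-0.1,-0.25,0,0,14,-0.1,-0.25,0,0,14.2,-0.1,-0.25,0,0,14.2,-0.1,-0.25,0,0,14.2,-0.1,-0.25,0]}}

```text
time: 13.82
tool_pos: [0.4847, 0.3835, 0.0576]
tool_rot: [0.113, 0.699, 0.114, -0.697]
contact_force: [0.3, 0.2, -0.6]
gripper_width: 0.654
```

```bash
python3 - <<'E'
from h import *
plan([(.4836,.3818,.0484,-71.5)])
im=imaging.grab_frame('scene');cv2.imwrite('pics/s13.png',cv2.resize(im[190:300,300:420,::-1],None,fx=5,fy=5,interpolation=cv2.INTER_CUBIC))
E
```

```text
t 13.82 pos [0.4847 0.3835 0.0576] yaw -71.51 F [ 0.3  0.2 -0.6] w 0.654
(0.4836, 0.3818, 0.0484, -71.5) -> [0.92 0.13 0.16] -0.0
```

View pics/s13.png

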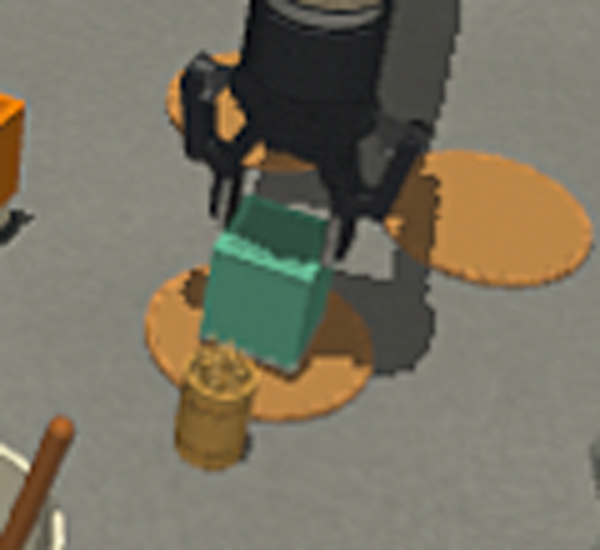

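Lower the last few millimetres gently, 1 mm per row.

{"fn": "carry_out", "kwargs": {"moves": [0,0.2,0.1,0.1,0,0,0.4,0.1,0.1,0,0,0.6,0.1,0.1,0,0,0.7,0.1,0.1,0,0,0.75,0.1,0.1,0,0,0.8,0.1,0.1,0,0,0.8,0.1,0.1,0]}}

```text
time: 14.45
tool_pos: [0.4832, 0.3819, 0.0486]
tool_rot: [0.114, 0.698, 0.114, -0.698]
contact_force: [-1.7, -1.5, 4.1]
gripper_width: 0.653
```

Contact at z = 0.0486 with 4 N, as predicted. Release, then rise.

{"fn": "carry_out", "kwargs": {"moves": [0.75,0,0,0,0,0.85,0,0,0,0,1,0,0,0,0,1,0,0,0,0,1,0,0,0,0,1,0,0,0,0]}}

```text
time: 14.95
tool_pos: [0.4831, 0.3817, 0.0479]
tool_rot: [-0.114, -0.698, -0.114, 0.698]
contact_force: [0.1, -0.8, -0.1]
gripper_width: 1.0
```

{"fn": "carry_out", "kwargs": {"moves": [1,-1,0,0,0,1,-3,0,0,0,1,-6,0,0,0,1,-9,0,0,0,1,-12,0,0,0,1,-15,0,0,0,1,-18,0,0,0,1,-20,0,0,0,1,-20,0,0,0]}}

```text
time: 15.7
tool_pos: [0.4855, 0.3833, 0.256]
tool_rot: [0.112, 0.702, 0.115, -0.694]
contact_force: [0.3, 0.4, 2.0]
gripper_width: 0.998
```

```bash
python3 - <<'E'
from h import *
plan([(.30,.45,.25,-71.5)])
im,c=lidw(z=.075,save='w14',v=60)
im=imaging.grab_frame('scene');cv2.imwrite('pics/s14.png',cv2.resize(im[:,:,::-1],None,fx=1.5,fy=1.5))
E
```

```text
t 15.7 pos [0.4855 0.3833 0.256 ] yaw -71.5 F [0.3 0.4 2. ] w 0.998
(0.3, 0.45, 0.25, -71.5) -> [  0.45 -12.21  15.48] 0.0
wrist lid [256.39545455 168.81818182] (array([0.48564975, 0.38478445]), array([63.18265915, 57.22027588]), np.float64(0.3245294149066661))
```

View pics/w14.png

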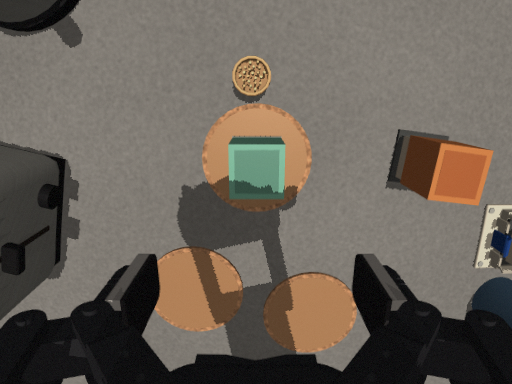

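View pics/s14.png

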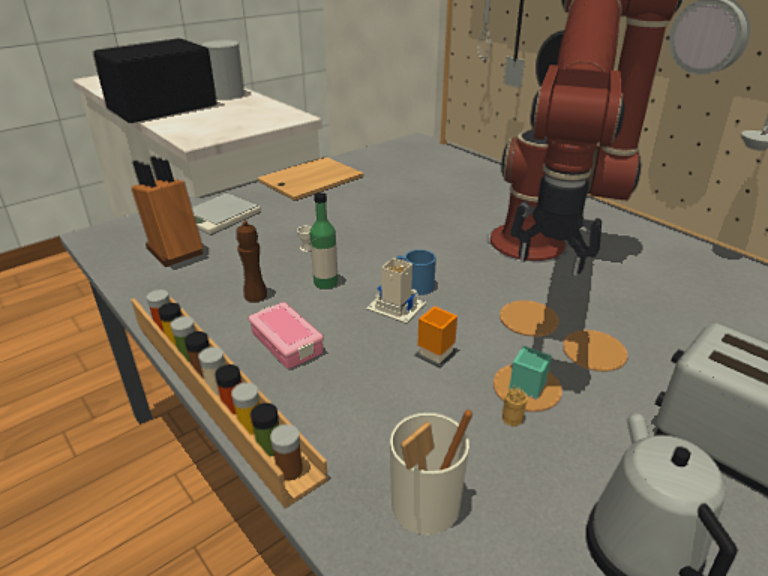

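The lid stands upright on the far mat, the base stands in the holder, and everything else is standing. Final check with the top view.

```bash
python3 - <<'E'
from h import *
im,c=lidw('top',z=.075,save='t15',v=105)
q=cv2.cvtColor(im,cv2.COLOR_RGB2HSV)
for k in cnts(cv2.inRange(q,(108,150,40),(125,255,255)),3):
    u=k.reshape(-1,2);print('blue',u.mean(0),ray(c,u,.042).mean(0))
a=cv2.imread('pics/t15.png');b=cv2.imread('pics/top0.png')
f=lambda i,x,y,w,h,s:cv2.resize(i[y:y+h,x:x+w],None,fx=s,fy=s,interpolation=cv2.INTER_CUBIC)
cv2.imwrite('pics/t15c.png',np.hstack([f(a,235,180,70,70,5),f(a,115,165,80,70,5)]))
# unmoved check
d=cv2.absdiff(a,b).max(2)
for n,(x,y) in dict(egg=(385,199),mug=(275,238),oil=(331,174),mill=(345,122),orange=(203,188),bento=(277,120),pot=(133,187)).items():
    print(n,d[y-8:y+9,x-8:x+9].mean().round(1))
plan([])
E
```

```text
top lid [140.98305085 210.33898305] (array([0.48494098, 0.38184143]), array([49.86386108, 58.43475342]), np.float64(0.3186572778610959))
blue [253.30769231 208.76923077] [0.48629794 0.03560171]
blue [276.18181818 200.27272727] [ 0.51078971 -0.03673456]
egg 14.1
mug 11.2
oil 6.6
mill 5.2
orange 15.2
bento 15.1
pot 33.0
t 15.85 pos [0.4828 0.3816 0.2475] yaw -71.5 F [-0.5  0.2 -1.2] w 1.0
```

View pics/t15c.png

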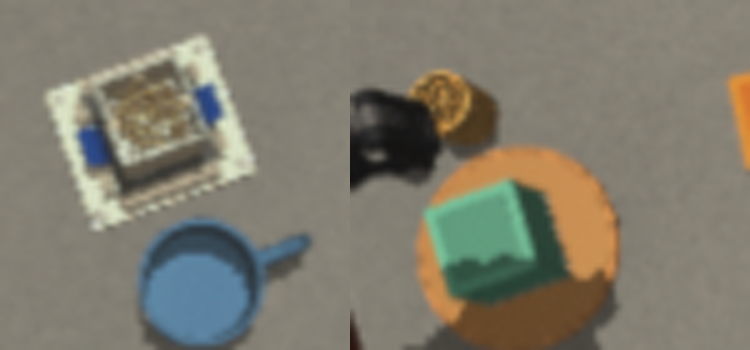

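```bash
python3 -c "
from h import *
print(workorder.job_done()); print(status.state()['time'])"
```

```text
the job is handed in; nothing more can be done
None
the job is handed in; nothing more can be done
```

The tin is open: its base is clicked into the holder, and the lid stands upright, open side down, near the middle of the far cork mat. I handed the job in at about 16 s with the gripper open and well above everything.

I carried the shut tin by its lid around the oil bottle and pushed it into the holder, where it stopped dead at the expected height. I then drew the lid straight up, carried it over the orange tin and let go at about 4 N of contact.

**Last checks:**
- **Hooks:** both are at their idle, upright positions to within about 1 mm, and the foot plate is down in the pocket.
- **Lid:** it is about 1–2 mm from the mat's centre. That is rough, because shadow cut off part of the lid's top face in the top view.
- **Other things:** everything else was still standing in the final pictures. The before-and-after difference showed some change at every object I compared. It was largest at the pick pot, where the gripper partly covered the view; I put the rest down to shadow and image noise.

**Disagreements:**
- **Draw force:** it read only about 1–3 N at the stops, below the stated 5–8 N. The pictures show the lid sliding off while the base stayed put.
- **Holder position:** an early wrist-camera reading was several mm off because the arm was still settling. A repeat with the arm still agreed with the top camera to about 1 mm.

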